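# Open the safety cap of the kettle descaler

### The arm

A 6-joint arm with a two-finger parallel gripper is mounted at the origin on a cart in front of the work surface, level with it; the furniture and walls round the work are solid. World frame = base frame: x ahead of the robot, y to its left, z up, the work surface at z = 0. Lengths are in mm, angles in rad, forces in N, time in s.
With the tool pointing down it reaches from about 400 to 925 mm from the base axis. Payload 3.4 kg.
Tool frame: the origin (TCP) lies on the centre line of the jaws, within the pads' length; the fingertips stand bot.finger_overhang ahead of it and the grasp point (between the pads) lies 5 mm behind it (bot.finger_overhang is the distance from the TCP to the fingertips, in mm); z points along the fingers, y is the line along which they close (so a half turn about z gives the same grasp; the last joint's range is limited). The gripper opens to 85 mm and grips with 20 to 120 N. Pads are 22 mm wide; open, the fingers measure 114 mm over their backs; the gripper's body (76 mm by 85 mm) begins 54 mm behind the grasp point. The pads swing forward as they close: fully open they stand 13 mm farther back than shut.
Start: joints at [-1.341, 0.307, 1.506, -0, 1.328, -0.073], TCP at [171.437, -548.854, 245.305] pointing down, gripper open.
Joint ranges: [-3.12, 3.12], [-1.05, 2.28], [0.14, 2.33], [-1.42, 4.57], [0.1, 2.73], [-2.68, 2.68]. Speed limits (rad/s): [2.57, 2.57, 3.14, 3.14, 3.14, 3.14].

### API

Orientations are given as [roll, pitch, yaw] about the fixed x, y, z axes, in that order (R = Rz(yaw) Ry(pitch) Rx(roll)).
In Python, from rig import bot gives the robot as it stands. Calls block until the motion is done:
- bot.reach(position, orientation): joint-space move of the TCP to a pose.
- bot.move_linear(position, v=150, rotation=None, threshold=None): straight line of the TCP; rotation=None keeps the orientation; v is the mean speed in mm/s. With threshold (N) it stops when the force on the tool has changed by that much, and returns True; else False.
- bot.move_joints(angles): joint-space move.
- bot.gripper_open() and bot.close(effort=None): open the fingers fully, or close them until they stop; effort is the grip in N (None keeps the last).
- bot.hold(seconds).
- bot.ik(position, orientation): joint angles nearest the present ones, or None.
- bot.read_camera(name): name is "scene" or "top"; returns the picture (420x560x3 uint8, blue, green, red); there is no depth.
- bot.get_calibration(name): a dict with "camera_matrix" (3x3 intrinsics, pixels), "pose" (4x4, takes a point from camera to world coordinates). Camera axes: x right, y up, looking along -z (the intrinsics and any distortion apply to the point x, -y, -z); pixel columns grow to the right and rows downward; lengths in mm; the calibration is good to about 2 mm. A picture is of the moment at which its call begins. get_calibration takes no time and is no camera call.
A pose or a line that the arm cannot do raises bot.IKError and nothing moves.
- bot.sign_off(): hands the job in; it is judged then, once.
Readings, each from a call of its own:
- bot.current_time(): time.
- bot.current_joint_pos(): joint angles.
- bot.current_dq(): joint speeds.
- bot.current_joint_torque(): joint torques, N m.
- bot.current_eef_pos(): TCP position.
- bot.current_eef_rot(): TCP orientation.
- bot.current_wrist_force(): force on the tool from outside, world axes, zero at the start.
- bot.current_moment(): the same for the moment, N m.
- bot.current_finger_gap(): finger opening in mm.
- bot.current_gripper_force(): force on a finger pad.
Only numpy, scipy, OpenCV 4.12 (cv2) and the standard library are available. Lean on these libraries where they do the work, as an engineer would, in place of code of your own. Each camera call takes 0.05 s, during which the arm holds its last target. There are 200 camera calls.

### The job

Get the kettle descaler ready to dose: first stand the orange measuring cup, mouth up, fully down in the round pocket of the grey caddy and let go of it. Then press the red push-and-turn safety cap of the white bottle down, and while pressing twist it anticlockwise (seen from above) until it is free, lift it off straight up, and finish still holding it upright in the gripper a few centimetres above the bottle's mouth, touching nothing else. Leave the pepper mill, spice jar and tin behind alone.

Things in the scene. Friction and masses are not known exactly. Their poses are not given: they have to be found in the camera images.
- caddy: flat grey plastic caddy, 110 x 280 x 18 mm, fixed to the worktop (it differs in place and turn from start to start). Origin: centre of its underside; z up, y along its length: the bottle stands in a 16 mm high, 94 mm wide collar at y = +80 mm, the cup's pocket is at y = -80 mm
- pocket (a point): centre of the floor of the round pocket in the caddy, 6 mm above the worktop. The pocket is 12 mm deep and 43 mm across, so its mouth is level with the caddy's top at 18 mm
- cup: loose orange measuring cup, 30 g, 45 mm high, 36 mm across at the foot and 44 mm across at the open rim, wall 2.5 mm; it starts standing mouth up on the worktop. Origin: centre of its underside, z towards the mouth. It fits the pocket only foot first; its top 33 mm then stick out of the caddy
- bottle: white round bottle with a blue band, 78 mm across (83 over its raised label), held fast in the caddy's collar (it can neither turn nor lift; its turn in the caddy differs from start to start). Origin: centre of its underside, 18 mm above the worktop; z up. The shoulder under the cap is 46 mm across and 140 mm above the origin; a red mark on its rim points to its x axis
- mouth (a point): top of the grey sprung seal on the bottle's axis, 179 mm above the bottle's origin: the top of the open bottle (the seal rises 1 mm further when the cap is off). The neck below it is 24 mm across with bayonet flanges 34 mm across
- cap: red ribbed round safety cap, 45 mm across, 34 mm high, 30 g, a loose part. Origin: centre of its open underside, z towards its closed top; a white tick on top points along its x axis. Locked at the start: x along the bottle's x (a few degrees of play), underside 8 mm above the shoulder; a tooth stops it from turning unless it is pressed down more than 4 mm (press about 6 mm, 8 is the most)
- seal (a joint): travel of the sprung seal under the cap: 0 with the cap locked, up to 0.008 m pressed; its spring pushes the cap up with 4 N, 8 N fully pressed. Kept down, the cap turns anticlockwise from above; turned 55 to 135 degrees from locked (aim for 80) its two inner lugs are in open gaps and it lifts straight off; clockwise it meets a stop
- mill: dark wooden pepper mill standing behind, 55 mm across, 173 mm high, loose; leave alone. Origin: centre of its underside
- spice: small glass spice jar with black cap standing behind, 41 mm across, 105 mm high, loose; leave alone. Origin: centre of its underside
- tin: small printed food tin standing behind, 57 mm across, 72 mm high, loose; leave alone. Origin: centre of its underside
Not all that is in view belongs to the job. Several things have the shape of the cap; the one meant has the colours described above. Of the things shaped like the cup, the orange one is meant.

How it is judged (in metres and radians):
On the way, in this order (a step that is already met when the one before it is completed fails the run):
1. the cup stands mouth up, fully down in the pocket, and is let go (horizontal distance between cup and pocket below 0.006 m and z of cup in the frame of caddy between 0.003 and 0.009 m and angle between cup's own z axis and vertical below 0.1 rad and contact force between the fingers and cup below 0.1 N), for 0.2 s.
2. the cap is pressed down by at least 4 mm, still at its locked angle (z of cap in the frame of bottle below 0.144 m and angle between the x axis of cap and the x axis of bottle, either way round below 0.35 rad), for 0.1 s.
3. the cap, still on the neck, is turned to where it comes free (over 45 degrees) (z of cap in the frame of bottle below 0.153 m and horizontal distance between cap and bottle below 0.005 m and angle between the x axis of cap and the x axis of bottle, either way round above 0.8 rad), for 0.1 s.
At the end, for the whole second after the job is handed in: The gripper holds the cap still, upright (within 15 degrees), its underside 8 to 120 mm above the mouth, within 30 mm of the bottle's axis, not touching the bottle; the cup stands mouth up and untouched in the pocket (within 6 mm of its centre, foot under 3 mm above its floor) (z of cap in the frame of mouth between 0.008 and 0.12 m and horizontal distance between cap and mouth below 0.03 m and angle between cap's own z axis and vertical below 0.26 rad and contact force between the fingers and cap above 1 N and contact force between cap and bottle below 0.1 N and linear speed of cap below 0.03 m/s and horizontal distance between cup and pocket below 0.006 m and z of cup in the frame of caddy below 0.009 m and angle between cup's own z axis and vertical below 0.1 rad and contact force between the fingers and cup below 0.1 N); the arm keeps its last pose, push and grip.
It fails at once if the pepper mill, spice jar or tin is shoved by more than 20 mm or tipped (distance of any of mill, spice, tin from where it was at the start of the episode above 0.02 m or angle between any of mill, spice, tin's own z axis and vertical above 0.3 rad).
It also fails if it takes over 54 s, if anything falls off the work surface, if the arm or the gripper's body presses on something with over 40 N, if the wrist force passes 120 N, or if a joint passes its speed limit or range.

## Working session

There is one attempt and no reset: what is moved stays moved. The work goes in short steps, each a Python script; the robot and the scene stay as the last script left them, time stands still between calls to the robot, and variables do not carry over. Pictures are saved under pics/ and viewed, at most 10 in all, crops included, and the job is handed in when it is done.

```bash
mkdir -p pics; ls; python3 - <<'E'
from rig import bot
import cv2,numpy as np
for n in("scene","top"):
    cv2.imwrite(f"pics/{n}0.png",bot.read_camera(n)); c=bot.get_calibration(n)
    print(n,{k:np.round(v,3).tolist() if not isinstance(v,str) else v for k,v in c.items()})
print(bot.finger_overhang,bot.current_eef_rot(),bot.current_time(),bot.current_finger_gap())
E
```

```text
pics
scene {'camera_matrix': [[437.687, 0.0, 283.057], [0.0, 437.687, 208.383], [0.0, 0.0, 1.0]], 'pose': [[-0.586, 0.498, -0.639, -104.958], [-0.81, -0.361, 0.462, 347.521], [-0.001, 0.789, 0.615, 786.116], [0.0, 0.0, 0.0, 1.0]]}
top {'camera_matrix': [[413.547, 0.0, 281.186], [0.0, 413.547, 213.762], [0.0, 0.0, 1.0]], 'pose': [[-0.007, 0.994, -0.111, 453.098], [-1.0, -0.006, 0.014, -116.406], [0.013, 0.111, 0.994, 1033.666], [0.0, 0.0, 0.0, 1.0]]}
14.0 [-3.13974155e+00 -1.28368591e-04  3.02804124e-01] 0.1 85.558961703086
```

View pics/scene0.png

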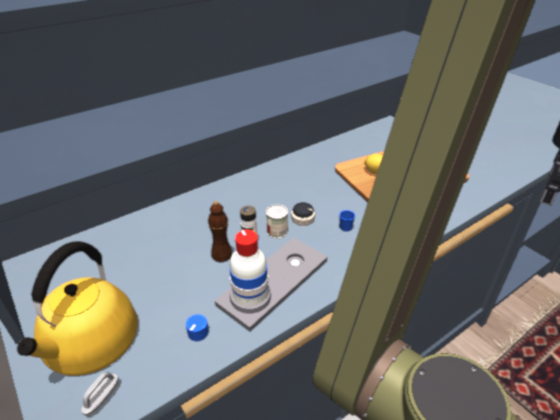

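View pics/top0.png

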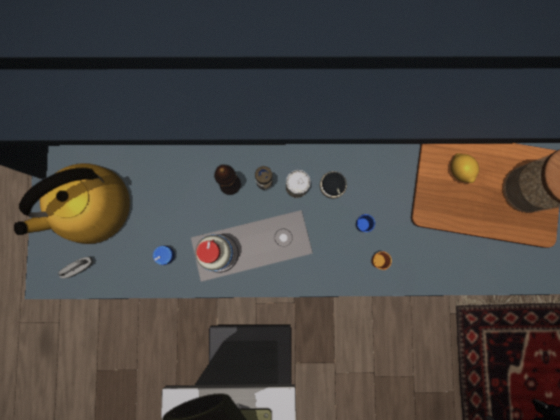

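The top view shows the robot's work strip.
- Cap candidates: red cap on the bottle at (208,250), blue at (163,255), black disc at (333,184). I choose the red one.
- Cup candidates: orange at (381,260), blue at (364,223). I choose the orange one.
- The caddy centre is about (252,245), with the pocket at (283,238).

I'll check these choices in one close crop.

```bash
cat > h.py <<'E'
import cv2,numpy as np
from rig import bot
C={n:bot.get_calibration(n) for n in("scene","top")}
def ray(n,uv):
    K=np.array(C[n]["camera_matrix"]);T=np.array(C[n]["pose"])
    p=np.linalg.inv(K)@[uv[0],uv[1],1]; return T[:3,3],T[:3,:3]@[p[0],-p[1],-p[2]]
def onz(n,uv,z):
    o,d=ray(n,uv); return o+d*(z-o[2])/d[2]
def pix(n,P):
    K=np.array(C[n]["camera_matrix"]);T=np.array(C[n]["pose"])
    p=T[:3,:3].T@(np.array(P)-T[:3,3]); q=K@[p[0],-p[1],-p[2]]; return q[:2]/q[2]
def two(uvs,uvt):
    A=[];b=[]
    for n,uv in(("scene",uvs),("top",uvt)):
        o,d=ray(n,uv);d=d/np.linalg.norm(d);M=np.eye(3)-np.outer(d,d);A.append(M);b.append(M@o)
    return np.linalg.lstsq(np.vstack(A),np.hstack(b),rcond=None)[0]
def mask(im,lo,hi,roi=None):
    m=cv2.inRange(cv2.cvtColor(im,cv2.COLOR_BGR2HSV),np.array(lo),np.array(hi))
    if roi:
        k=np.zeros_like(m);x0,y0,x1,y1=roi;k[y0:y1,x0:x1]=255;m&=k
    return m
def big(m): return max(cv2.findContours(m,cv2.RETR_EXTERNAL,cv2.CHAIN_APPROX_NONE)[0],key=cv2.contourArea)
E
python3 - <<'E'
from h import *
t=cv2.imread("pics/top0.png")
a=cv2.resize(t[205:290,185:315],None,fx=6,fy=6,interpolation=cv2.INTER_CUBIC)[:300]
a=t[205:285,190:410]
cv2.imwrite("pics/crop0.png",cv2.resize(a,None,fx=3.6,fy=3.6,interpolation=cv2.INTER_CUBIC))
hsv=cv2.cvtColor(t,cv2.COLOR_BGR2HSV)
for p in[(250,255),(300,230),(340,240),(270,275),(208,252),(381,262),(388,260),(283,238)]:print(p,hsv[p[1],p[0]])
E
```

```text
(250, 255) [ 10  17 139]
(300, 230) [  8  15 136]
(340, 240) [101  41 107]
(270, 275) [101  34 105]
(208, 252) [  1 170 184]
(381, 262) [ 18 170 186]
(388, 260) [  8 166  77]
(283, 238) [160   4 193]
```

View pics/crop0.png

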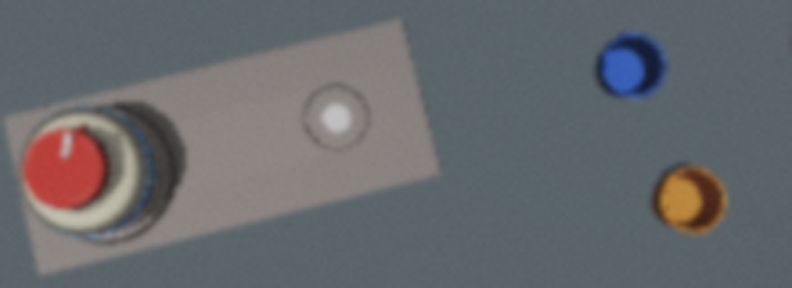

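Crop: red cap with a white tick at (208,250) on the bottle. The pocket, with a pale floor disc, is empty at (283,238). The orange cup is at (381,260) and the blue decoy at (364,223).

```bash
cat >> h.py <<'E'
def disc(n,m,z,r):
    """centre of a disc of radius r at height z, from its silhouette's far edge and side edges"""
    c=big(m)[:,0,:].astype(float); P=np.array([onz(n,p,z)[:2] for p in c])
    cam=C[n]["pose"][:2] ; cam=np.array(cam)[:,3]; u=P.mean(0)-cam;u/=np.linalg.norm(u);v=np.array([-u[1],u[0]])
    a,b=P@u,P@v; s=0.5/C[n]["camera_matrix"][0][0]*(np.array(C[n]["pose"])[2,3]-z)
    return u*(a.max()+s-r)+v*(b.max()+b.min())/2, b.max()-b.min()+2*s
E
python3 - <<'E'
from h import *
t=cv2.imread("pics/top0.png");s=cv2.imread("pics/scene0.png")
red=mask(t,(0,110,60),(8,255,255),(190,225,235,280))|mask(t,(172,110,60),(180,255,255),(190,225,235,280))
red=cv2.morphologyEx(red,cv2.MORPH_CLOSE,np.ones((7,7)))
print("cap",disc("top",red,200,22.5))
cup=mask(t,(3,90,40),(28,255,255),(365,240,400,280)); print("cup",disc("top",cup,45,22))
cad=mask(t,(0,6,110),(30,40,180),(185,205,320,290)); 
w=np.array([onz("top",p[0],18)[:2] for p in big(cv2.morphologyEx(cad,cv2.MORPH_CLOSE,np.ones((3,3))))],np.float32)
r=cv2.minAreaRect(w);print("caddy",r)
pk=mask(t,(0,0,160),(180,20,255),(272,228,294,248));M=cv2.moments(pk,True);print("pocket",onz("top",(M['m10']/M['m00'],M['m01']/M['m00']),6),M['m00'])
tk=mask(t,(0,0,150),(180,110,255),(200,238,216,252))
ys,xs=np.nonzero(tk);W=np.array([onz("top",(x,y),200)[:2] for x,y in zip(xs,ys)]);print("tick",W.mean(0),len(W));print(np.c_[xs,ys].tolist())
rs=mask(s,(0,110,60),(8,255,255),(225,220,270,260))|mask(s,(172,110,60),(180,255,255),(225,220,270,260))
print("scene red box",cv2.boundingRect(big(rs)),disc("scene",cv2.morphologyEx(rs,cv2.MORPH_CLOSE,np.ones((7,7))),200,22.5))
# the other tall things
for p in[(163,255),(364,223),(226,172),(263,172),(298,182)]:print(p,onz("top",p,0)[:2].round(),onz("top",p,100)[:2].round())
E
```

```text
cap (array([471.2950694 ,  21.15266908]), np.float64(45.489660599532385))
cup (array([ 450.95506344, -370.62623169]), np.float64(45.05024932911457))
caddy ((489.5992431640625, -56.780303955078125), (107.84672546386719, 278.16357421875), 13.77768611907959)
pocket [ 508.66627102 -134.8896083     6.        ] 54.0
tick [490.93369684  20.48169597] 58
[[206, 238], [207, 238], [208, 238], [209, 238], [210, 238], [211, 238], [212, 238], [213, 238], [214, 238], [215, 238], [204, 239], [205, 239], [206, 239], [207, 239], [208, 239], [209, 239], [210, 239], [211, 239], [212, 239], [215, 239], [202, 240], [203, 240], [204, 240], [205, 240], [206, 240], [207, 240], [208, 240], [209, 240], [201, 241], [202, 241], [203, 241], [204, 241], [207, 241], [208, 241], [209, 241], [200, 242], [201, 242], [207, 242], [208, 242], [209, 242], [200, 243], [207, 243], [208, 243], [209, 243], [207, 244], [208, 244], [209, 244], [207, 245], [208, 245], [209, 245], [207, 246], [208, 246], [209, 246], [207, 247], [208, 247], [209, 247], [207, 248], [208, 248]]
scene red box (235, 229, 23, 27) (array([475.29339401,  21.00364588]), np.float64(45.912608365640345))
(163, 255) [467. 163.] [466. 136.]
(364, 223) [ 544. -339.] [ 535. -318.]
(226, 172) [676.   8.] [654.  -4.]
(263, 172) [675. -85.] [654. -88.]
(298, 182) [ 649. -174.] [ 630. -169.]
```

Everything agrees: bottle at about (471,21), pocket at (508.7,-134.9), caddy yaw at about 13.8°. Next is the cup grasp, closing across the direction to the blue cup.

```bash
python3 - <<'E'
from h import *
o=[np.pi,0,0.40]
bot.reach([451,-370.6,140],o)
print(bot.move_linear([451,-370.6,28],v=120,threshold=8))
bot.close(20);print(bot.current_finger_gap(),bot.current_gripper_force(),bot.current_eef_pos())
bot.move_linear([451,-370.6,110],v=120)
print(bot.current_finger_gap(),bot.current_gripper_force(),bot.current_time())
bot.reach([508.7,-134.9,110],[np.pi,0,0.24]);print(bot.current_eef_pos(),bot.current_time())
s=bot.read_camera("scene");t=bot.read_camera("top");cv2.imwrite("pics/s1.png",s);cv2.imwrite("pics/t1.png",t)
cv2.imwrite("pics/both1.png",np.hstack([cv2.resize(s[120:320,200:400],None,fx=2,fy=2),cv2.resize(t[140:340,180:380],None,fx=2,fy=2)]))
E
```

```text
False
42.54399504851337 19.88869899068959 [ 451.32132689 -370.78414712   28.73152355]
42.51712109825724 20.37127620074898 3.8
[ 508.84264405 -135.54212122  109.68722344] 4.7583
```

View pics/both1.png

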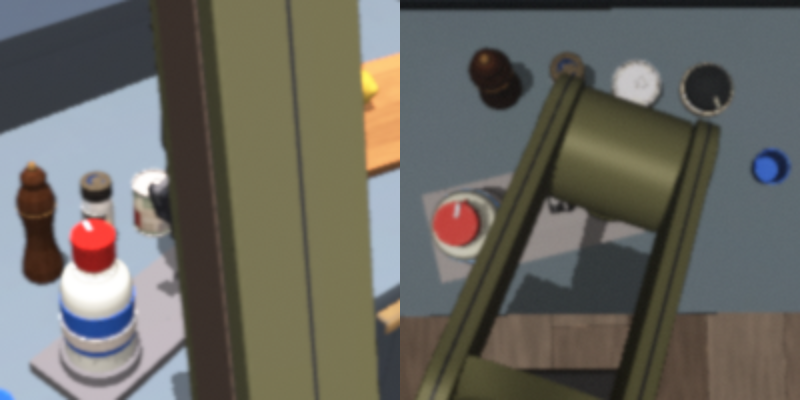

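The arm hides the held cup in both views, but the grip is good: gap 42.5 mm, 20 N. I'll lower it with force sensing, where the stop height tells me whether it is seated.

```bash
python3 - <<'E'
from h import *
bot.move_linear([508.7,-134.9,60],v=120)
print(bot.move_linear([508.7,-134.9,33],v=25,threshold=5),bot.current_eef_pos(),bot.current_wrist_force(),bot.current_gripper_force(),bot.current_finger_gap(),bot.current_time())
E
```

```text
True [ 508.49789972 -134.71890505   34.74528592] [-0.80857654  0.38095932  4.25018116] 20.587613160023466 42.428703895773225 6.3667
```

Stopped at TCP z 34.7, exactly the fully-down height. Next: release, retreat, swing clear and look.

```bash
python3 - <<'E'
from h import *
bot.gripper_open()
bot.move_linear([508.7,-134.9,150],v=120)
q=bot.current_joint_pos();q=list(q);q[0]=-1.0;bot.move_joints(q);print(bot.current_eef_pos(),bot.current_time())
s=bot.read_camera("scene");t=bot.read_camera("top");cv2.imwrite("pics/s2.png",s);cv2.imwrite("pics/t2.png",t)
cup=mask(t,(3,90,40),(28,255,255),(262,218,310,260)); print("cup rim @51",disc("top",cup,51,22))
red=mask(t,(0,110,60),(8,255,255),(190,225,235,280))|mask(t,(172,110,60),(180,255,255),(190,225,235,280))
c,_=disc("top",cv2.morphologyEx(red,cv2.MORPH_CLOSE,np.ones((7,7))),200,22.5);print("cap",c)
ins=np.zeros_like(red);cv2.fillConvexPoly(ins,cv2.convexHull(big(red)),255);ins=cv2.erode(ins,np.ones((3,3)))
tk=mask(t,(0,0,120),(180,125,255))&ins;ys,xs=np.nonzero(tk);W=np.array([onz("top",p,200)[:2] for p in zip(xs,ys)]);d=W.mean(0)-c;print("tick",len(W),d,np.degrees(np.arctan2(d[1],d[0])))
cv2.imwrite("pics/both2.png",np.hstack([cv2.resize(s[200:320,200:340],None,fx=2.8,fy=2.8),cv2.resize(t[190:310,180:320],None,fx=2.8,fy=2.8)]))
E
```

```text
[ 319.13388403 -417.27912924  149.07487572] 9.2667
cup rim @51 (array([ 508.51850933, -135.05892943]), np.float64(45.208577792716916))
cap [471.33329733  21.44309583]
tick 24 [12.61577495 -2.38799342] -10.718494957471936
```

View pics/both2.png

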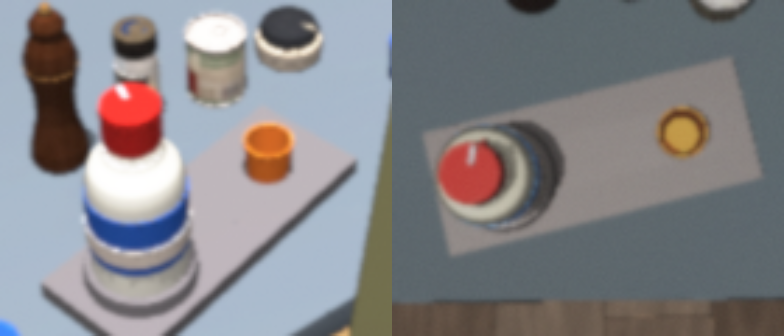

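The cup is upright and seated in the pocket: rim centre (508.5,-135.1), within 0.5 mm of the pocket. The red cap is undisturbed with its tick at about -11°, and the mill, jar and tin are in place. Next, grip the cap and press.

```bash
python3 - <<'E'
from h import *
x,y=471.2,21.3
o=[np.pi,0,-0.75]
bot.reach([x,y,275],o);print(bot.current_joint_pos().round(3) if hasattr(bot.current_joint_pos(),'round') else bot.current_joint_pos())
print(bot.move_linear([x,y,184],v=100,threshold=8),bot.current_eef_pos())
bot.close(60);print(bot.current_finger_gap(),bot.current_gripper_force(),bot.current_eef_pos(),bot.current_wrist_force())
z0=bot.current_eef_pos()[2]
print(bot.move_linear([x,y,177.3],v=25,threshold=40),bot.current_eef_pos(),z0,bot.current_wrist_force())
bot.hold(0.3);print(bot.current_wrist_force(),bot.current_finger_gap(),bot.current_time())
print(bot.ik([x,y,177.3],[np.pi,0,-0.75+1.48]),bot.current_joint_pos())
E
```

```text
[-0.045  0.138  1.661 -0.     1.343  2.276]
False [471.74926686  21.19426567 184.46551033]
42.707806466548085 61.62628605030477 [471.45908548  21.29382527 184.49719087] [ 0.55377768 -0.22481305  3.78685787]
False [471.45811359  21.32069536 177.56519457] 184.49719086823708 [-1.23937349  0.20384059  8.23212117]
[-1.20032911 -0.20929775  7.09999256] 42.48203369414952 13.3583
[-4.44140164e-02  2.31903304e-01  1.81157340e+00 -4.44089210e-16
  1.09811595e+00  7.96382310e-01] [-4.43735002e-02  2.31422145e-01  1.81112427e+00  2.77482642e-05
  1.09824549e+00  2.27638459e+00]
```

Pressed 6.9 mm with a plausible spring force. Now twist anticlockwise, which is joint 6 decreasing.

```bash
python3 - <<'E'
from h import *
x,y=471.2,21.3
for a in(-0.75+.37,-0.75+.74,-0.75+1.11,-0.75+1.48):
    q=bot.ik([x,y,177.3],[np.pi,0,a]);bot.move_joints(q)
    print(a,bot.current_eef_pos().round(2),bot.current_wrist_force().round(2),np.round(bot.current_moment(),3),round(bot.current_finger_gap(),2))
bot.hold(0.2)
t=bot.read_camera("top");s=bot.read_camera("scene");cv2.imwrite("pics/both3.png",np.hstack([cv2.resize(s[200:320,200:340],None,fx=2.8,fy=2.8),cv2.resize(t[190:310,180:320],None,fx=2.8,fy=2.8)]))
print(bot.current_time())
E
```

```text
-0.38 [472.18  21.3  177.88] [-0.69 -0.47  7.49] [0.022 0.119 0.037] 42.48
-0.010000000000000009 [472.38  21.3  177.94] [-0.36  0.22  6.19] [ 0.004 -0.022 -0.016] 42.81
0.3600000000000001 [472.42  21.31 177.96] [-0.7  -0.09  6.44] [ 0.028 -0.051  0.016] 42.5
0.73 [472.43  21.32 177.97] [-0.81  0.96  7.4 ] [ 0.067  0.032 -0.001] 42.77
15.425
```

View pics/both3.png

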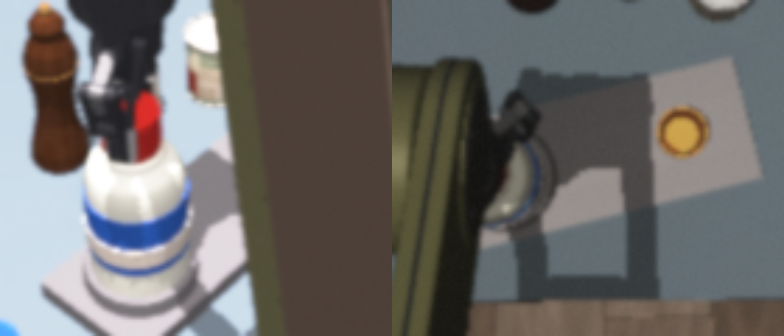

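The gripper is on the cap and turned 85° with negligible moment, so no slip against a stop. The cup is still seated. Lift straight up with a force guard.

```bash
python3 - <<'E'
from h import *
x,y=471.2,21.3
r=bot.move_linear([x,y,192],v=40,threshold=15);print(r,bot.current_eef_pos().round(1),bot.current_wrist_force().round(2))
if not r:
    print(bot.move_linear([x,y,252],v=60,threshold=15));bot.hold(0.5)
    print(bot.current_eef_pos().round(1),bot.current_wrist_force().round(2),bot.current_finger_gap(),bot.current_gripper_force(),bot.current_time())
t=bot.read_camera("top");s=bot.read_camera("scene");cv2.imwrite("pics/both4.png",np.hstack([cv2.resize(s[180:300,200:340],None,fx=2.8,fy=2.8),cv2.resize(t[190:310,180:320],None,fx=2.8,fy=2.8)]))
E
```

```text
False [470.6  21.3 191.6] [0.74 0.35 0.46]
False
[471.2  21.3 252. ] [-0.25  0.04  0.47] 42.70127574198071 61.519067985937 17.5917
```

View pics/both4.png

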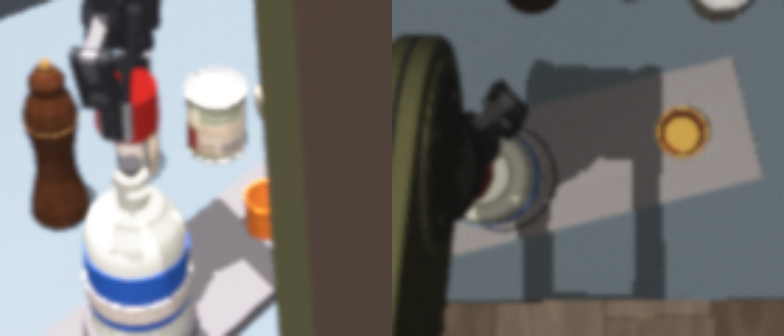

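The cap is off, held upright above the open neck at crop (130,165). The cup is seated and untouched. I'm handing it in.

```bash
python3 -c "
from rig import bot
print(bot.sign_off())"
```

```text
the job is handed in; nothing more can be done
None
```

I handed the job in: the orange cup is seated in the pocket and let go, and the red cap was pressed, twisted about 85° anticlockwise and lifted off, now held upright about 35 mm above the bottle's mouth; the hand-in call returned no verdict.

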